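Isolate and lock out the bench shaker

ROBOT

A 7-joint arm with a two-finger parallel gripper is mounted at the origin on the work surface. World frame = base frame: x ahead of the robot, y to its left, z up, the work surface at z = 0. Lengths are in mm, angles in rad, forces in N, time in s.
With the tool pointing down it reaches from about 400 to 875 mm from the base axis. Payload 6.5 kg.
Tool frame: the origin (TCP) lies at the very end of the fingers, on their centre line; the grasp point (between the pads) lies 19 mm behind it; z points along the fingers, x is the direction in which the jaws open and shut, and the axes are right-handed (so a half turn about z gives the same grasp; the last joint's range is limited). The gripper opens to 85 mm and grips with 20 to 120 N. Pads are 22 mm wide; open, the fingers measure 114 mm over their backs; the gripper's body (76 mm by 85 mm) begins 54 mm behind the grasp point. The pads swing forward as they close: fully open they stand 13 mm farther back than shut.
Start: joints at [1.041, 0.536, -0.004, 1.538, 0.003, 1.067, -0.071], TCP at [290.772, -581.328, 231.29] pointing down, gripper open.
Joint ranges: [-2.7, 2.7], [-0.37, 2.16], [-1.27, 1.26], [0.24, 2.4], [-1.31, 4.45], [0.19, 1.91], [-2.76, 2.76]. Speed limits (rad/s): [2.39, 2.39, 3.14, 3.14, 3.14, 3.14, 3.14].

INTERFACE

Orientations are given as a unit quaternion [w, x, y, z].
In Python, from workcell import manip gives the robot as it stands.
- The arm moves only by the tool arm_command, never from a script. Its argument "rows" is a list of rows, each a list of 7 numbers: the turn, a rotation vector about the tool's x, y, z in rad, then the shift along the tool's x, y, z in mm, then the closure, from 0 (fully open) to 1 (shut). A call has 1 to 10 rows; each row shifts and turns the pose as measured when the row begins, along the tool's axes as they then stand; what a row does not reach is not made up. A row lasts 1/10 s, in which the tool goes at most 50 mm and 8.59 degrees, less where a joint would pass 70% of its speed; a pose out of reach is approached as far as the arm can. A call is refused whole if a number of a shift passes 50 or a number of a turn 0.15, either way. A call with a gripper value outside its range is refused whole. The fingers move at their own pace and stop on an object; "grip_force" is the grip in N (left out, the last holds). Time passes only in rows, so rows that do not move let the fingers close. It gives the time, the measured TCP pose, the force and the opening at its end, in the units of the state.
- manip.get_obs(): the state, without advancing time (a new reading comes with each control period).
- manip.camera(name): name is "scene" or "side" or "wrist"; returns the picture (480x640x3 uint8, red, green, blue); there is no depth.
- manip.calibration(name): a dict with "K" (3x3 intrinsics, pixels), "R" (3x3) and "t" (3): a world point X has camera coordinates R X + t. Camera axes: x right, y down, z forward; pixel columns grow to the right and rows downward; lengths in mm; the calibration is good to about 2 mm. A picture is of the moment at which its call begins: read the wrist's pose just before it. calibration takes no time and is no camera call; for the wrist camera it gives the pose at the moment of the call.
- manip.sign_off(): hands the job in, once; it reports no verdict.
The state is a dict: "t": time; "joint_pos": joint angles; "qvel": joint speeds; "effort": joint torques, N m; "eef_pos": TCP position; "tool_rot": TCP orientation; "ft_force": force on the tool from outside, world axes, zero at the start; "ft_torque": the same for the moment, N m; "opening": finger opening in mm.
Only numpy, scipy, OpenCV 4.12 (cv2) and the standard library are available. Lean on these libraries where they do the work, as an engineer would, in place of code of your own. Each camera call takes 0.05 s, during which the arm holds its last target.

TASK

Make the bench shaker safe for servicing: push its red isolator handle in, turn it a quarter turn anticlockwise to OFF (the black mark, towards the left end of the panel as you face it) and let it spring back out. Then swing the steel lockout hasp under it out until it stands straight out from the panel, ready for a padlock, and let go. Leave everything else on the bench and on the shaker where it is.

Things in the scene. Friction and masses are not known exactly. Their poses are not given: they have to be found in the camera images.
- isolator_handle (a joint): Angle of the red grip bar, rad: 0 = ON (bar up and down the slope, white pointer line at the upper end), 1.571 = OFF stop (bar across the panel, pointer left). Grows anticlockwise seen from in front. Needs about 0.1 N m. A key locks it at both ends: it turns only when pushed in 4 mm or more, is held in on the way, springs out again from 1.5 rad on, at OFF. Let go half way, it stays there.
- isolator_push (a joint): How far the handle (bar and boss together) is pushed in towards the panel along its axis, m: 0 = out, 0.006 = against the stop. A spring pushes it out: 5 N to start, 11 N at 4 mm, 13.5 N at 6 mm.
- lockout_hasp (a joint): Angle of the hasp, rad: 0 = flat along the panel, 1.571 = standing straight out of the panel, stop at 1.75. Stiff hinge (about 0.06 N m): it stays where it is left. With the handle at ON the bar's lower end lies over the hasp and stops it after a small angle.
- handle_grip (a point): Centre of the red grip bar, on the turning axis. Axes turn with the handle: x along the bar to the pointer end, y across the bar, z straight out of the panel along the turning axis, leaning 35 degrees off vertical. Bar 92 mm long (x), 16 thick (y), 30 high (z, 15 either side of this point), both ends alike. Below: a round boss, 46 mm across, its top 16 mm below this point.
- isolator: Fixed yellow plate of the isolator, 92 x 92 mm, 14 mm thick, on the sloping panel. Origin on the panel face, on the handle's turning axis, 43 mm under handle_grip (handle out). Axes: x up the slope, y left along the panel, z straight out of the panel. Green dot at ON (+x), black dot at OFF (+y). The panel is free for 90 mm to the right and 130 mm to the left of the axis.
- hasp_hinge (a point): Middle of the hasp's hinge line, fixed on the yellow plate, 30 mm down the slope from the handle's axis, 18 mm above the panel face. Axes: x up the slope, y left along the panel (the hinge line), z straight out of the panel. The hasp swings about y, its free end going from -x to +z.
- hasp_pinch (a point): Point in the hasp to pinch it at by its two side edges, 40 mm from the hinge line, 14 from the free end. The hasp: flat steel flap, two padlock holes, 54 mm long, 36 wide (y), 4 thick. Axes turn with it: -x to its free end, y along the hinge, z its outer face. Flat, it juts 38 mm past the plate's lower edge, 16 mm above the panel. Standing, it is 20 mm clear of the bar at OFF.
- shaker: Bench shaker, fixed: white housing 395 mm wide (y), 423 mm deep (x), 200 mm high, black platform on top to 214 mm, sloping control panel in front (-x) from 60 mm up to 200 mm high. Origin on the bench right under the isolator's centre, which lies on the panel 130 mm above the bench; the housing reaches 103 mm to the front, 320 mm to the back, 290 mm to the left (+y) and 105 mm to the right.
- vial_rack: Bystander: clear rack of capped vials, 200 x 85 mm, 58 mm high; origin at the centre of its underside.
- vial_box: Bystander: orange box of blue vials, 150 x 105 mm, 58 mm high; origin at the centre of its underside.
- amber_bottle: Bystander: amber glass bottle, 72 mm across, 150 mm high; origin at the centre of its underside.
- beaker: Bystander: glass beaker standing on the bench in front of the shaker, 70 mm across, 85 mm high; origin at the centre of its underside.
- padlock: Bystander: red padlock lying on the bench in front of the shaker, about 65 x 40 mm, 20 mm high; origin at the centre of its underside. It is not used here.
- sample_jar: Bystander: glass jar standing on the shaker's platform, 60 mm across, 75 mm high; origin at the centre of its underside.
- deck_rack: Bystander: clear rack of vials standing on the shaker's platform, 140 x 75 mm, 56 mm high; origin at the centre of its underside.
- spatula: Bystander: thin double-ended steel spatula lying on the bench in front of the shaker, 180 mm long (x), 4 mm thick; origin at the middle of its underside.

How it is judged:
By the outcome, as a careful person would: the job done as asked, in the order asked, and still so for the second after the job is handed in, with the robot touching nothing.
It also fails if it takes over 53 s, if anything falls off the work surface, if the arm or the gripper's body presses on something with over 40 N, if the wrist force passes 120 N, or if a joint passes its speed limit or range.

## Working session

There is one attempt and no reset: what is moved stays moved. The work goes in short steps, Python scripts to look and compute and a tool call to move; the robot and the scene stay as the last step left them, time stands still between calls to the robot, and variables do not carry over. Pictures are saved under pics/ and viewed, and the job is handed in when it is done.

Besides the shell and the picture viewer there is one more tool, called after ">>>" by a JSON object that holds its "op" and its "data". arm_command: Moves the arm, as the interface text tells. Its arguments: {"type":"object","properties":{"rows":{"type":"array","items":{"type":"array","items":{"type":"number"}}},"grip_force":{"type":"number"}},"required":["rows"]}

```bash
ls; mkdir -p pics; python3 - <<'E'
from workcell import manip
import cv2
print(manip.get_obs())
for n in ["scene","side","wrist"]:
    c=manip.calibration(n); print(n,c["K"].tolist(),c["R"].tolist(),c["t"].tolist())
    im=manip.camera(n); cv2.imwrite(f"pics/{n}0.png",im[:,:,::-1])
E
```

```text
pics
{'t': 0.0, 'joint_pos': array([ 1.04075547,  0.5371464 , -0.00444127,  1.53885272,  0.00261893,
        1.06726148, -0.07120434]), 'qvel': array([ 0.00073077, -0.00017798, -0.00030803,  0.00050435,  0.00123733,
       -0.00047424,  0.0010784 ]), 'effort': array([ 1.12232286e-03, -5.83397698e+01,  1.04841638e+00, -2.59103823e+01,
        1.22385425e-02,  9.52496164e-03,  1.97970894e-05]), 'eef_pos': array([ 290.51130747, -580.78811844,  230.43381058]), 'tool_rot': array([-3.76903563e-04,  8.50722066e-01, -5.25615140e-01, -7.40775628e-04]), 'ft_force': array([-0.15747678, -0.5236642 , -0.27644265]), 'ft_torque': array([-0.01576359,  0.00861993,  0.04804908]), 'opening': 85.39416144077211}
scene [[471.72316902975234, 0.0, 321.69519132927417], [0.0, 471.72316902975234, 239.82652890458874], [0.0, 0.0, 1.0]] [[-0.3653556912822677, 0.9308451943981195, 0.006514822605680611], [0.66209683431943, 0.26477903194906155, -0.7010847639367915], [-0.6543263717991545, -0.2518318651522181, -0.7130481827072485]] [93.01804821676244, -301.8937767260875, 1554.4062720076677]
side [[486.23995849178016, 0.0, 324.7499034857824], [0.0, 486.23995849178016, 238.34495030977126], [0.0, 0.0, 1.0]] [[-0.977122025927307, -0.212626686340182, -0.004736950887361396], [-0.11372976659081004, 0.5412045009398609, -0.8331645865935708], [0.17971668436434973, -0.8135647364644254, -0.5530048218077802]] [607.9019435131139, 126.44830127290116, 1499.457226940608]
wrist [[366.83153760833403, 0.0, 311.9496437858937], [0.0, 366.83153760833403, 233.22270942140872], [0.0, 0.0, 1.0]] [[0.44835722982812976, -0.8938531163856861, -0.001549447787354624], [-0.8556480433100245, -0.42969363588617737, 0.28849576298213825], [-0.2585386246590144, -0.12802337914036294, -0.957479918302682]] [-649.085674558546, -38.23704965564558, 379.3812538613233]
```

View pics/scene0.png

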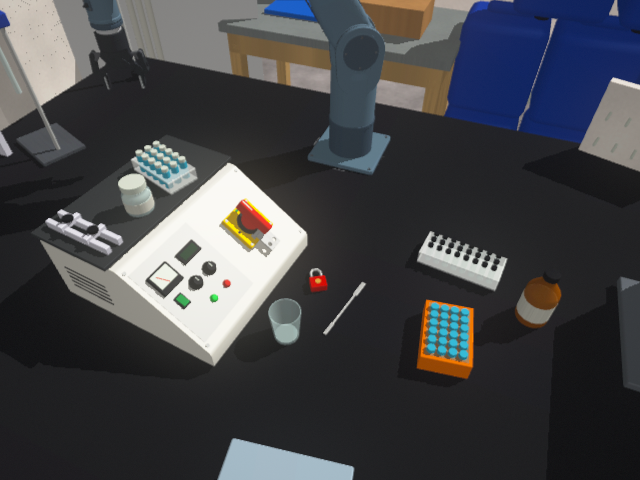

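View pics/side0.png

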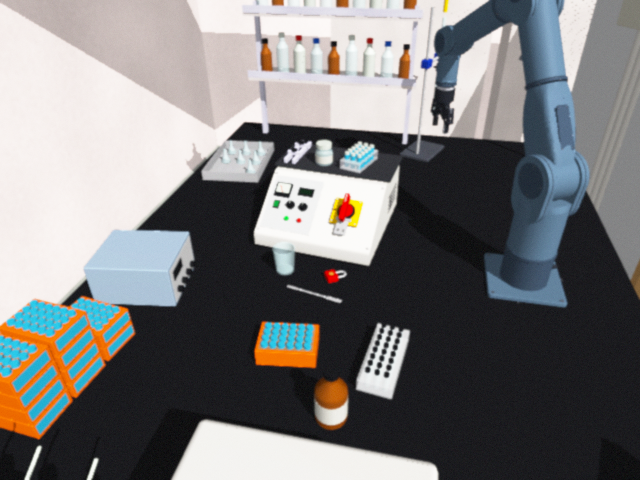

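View pics/wrist0.png

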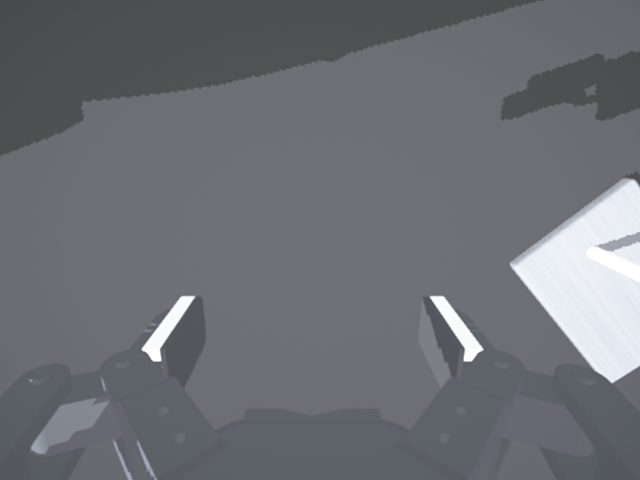

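```bash
python3 - <<'E'
import cv2
a=cv2.imread("pics/scene0.png")[150:300,190:340]; cv2.imwrite("pics/sc_c.png",cv2.resize(a,(600,600),interpolation=cv2.INTER_CUBIC))
a=cv2.imread("pics/side0.png")[150:270,240:410]; cv2.imwrite("pics/si_c.png",cv2.resize(a,(765,540),interpolation=cv2.INTER_CUBIC))
E
```

```text
(no output)
```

View pics/sc_c.png

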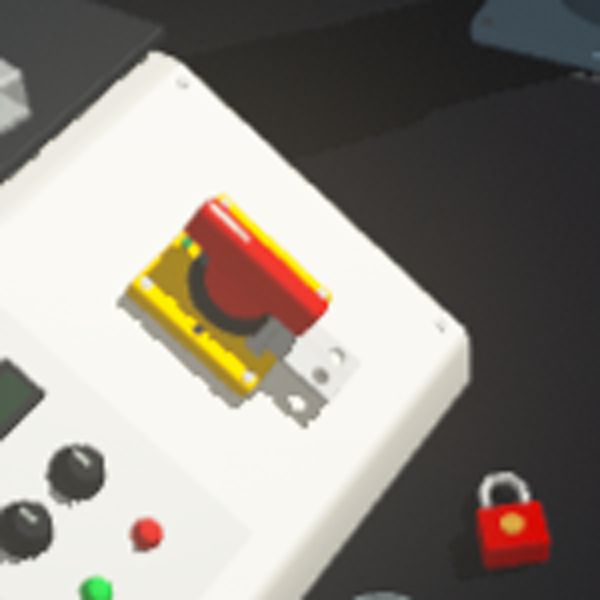

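View pics/si_c.png

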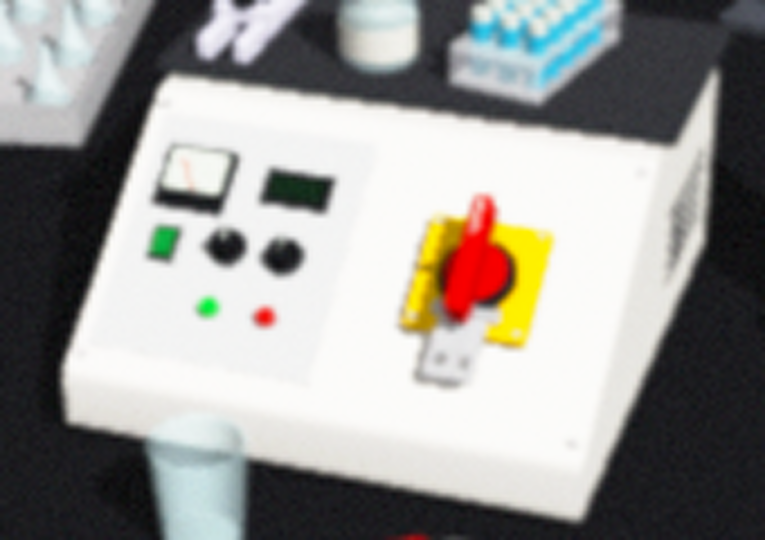

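```bash
cat > h.py <<'E'
import numpy as np, cv2
from scipy.spatial.transform import Rotation as Rn
from scipy.optimize import least_squares
a=np.radians(35)
P=np.array([[np.cos(a),0,-np.sin(a)],[0,1,0],[np.sin(a),0,np.cos(a)]]) # panel->shaker cols u,y,n
def shaker(p,yaw): return Rn.from_euler('z',yaw).as_matrix(), np.array([p[0],p[1],0.])
def pan2w(pose,pt,dz=0):
    R,t=shaker(pose[:2],pose[2]); return R@(P@np.asarray(pt,float)+[0,0,130])+t
def proj(c,X):
    x=c["R"]@X+c["t"]; q=c["K"]@x; return q[:2]/q[2]
E
cat > fit.py <<'E'
from h import *
from workcell import manip
cs={n:manip.calibration(n) for n in["scene","side"]}
S=lambda u,v:(190+u/4-.4,150+v/4-.4)
D=lambda u,v:(240+u/4.5-.4,150+v/4.5-.4)
obs=[("scene",(46,-46,14),S(225,195)),("scene",(-46,-46,14),S(330,292)),("scene",(-46,46,14),S(248,395)),("scene",(46,46,14),S(135,280)),
("side",(46,46,14),D(437,217)),("side",(46,-46,14),D(553,233)),("side",(-46,-46,14),D(523,347)),("side",(-46,46,14),D(402,328)),
("scene",(46,0,58),S(218,205))]
def f(p): return np.concatenate([proj(cs[n],pan2w((p[0]*100,p[1]*100,p[2]),x))-o for n,x,o in obs])
best=min((least_squares(f,[x0,y0,y],loss="soft_l1") for x0 in(3,6) for y0 in(-1,1,3) for y in np.arange(-3,3,1)),key=lambda r:r.cost)
print(best.x,best.cost);print(f(best.x).reshape(-1,2).round(1))
E
python3 fit.py
```

```text
[ 5.64862542 -0.66905445 -1.68775147] 7.7866320051994045
[[ 0.5 -1.6]
 [ 2.6  0.8]
 [ 1.6 -0.6]
 [-0.3  0.5]
 [-1.2 -1.3]
 [ 0.1 -0.5]
 [-0.1 -0.3]
 [-0.7 -0.9]
 [-1.9 -1.2]]
```

```bash
cat > plan.py <<'E'
from h import *
from workcell import manip
def cur():
    o=manip.get_obs(); q=o["tool_rot"]; return Rn.from_quat([q[1],q[2],q[3],q[0]]),o["eef_pos"],o
def rows(Rt,pt,n=10,step=45,turn=.14):
    """suggest rows towards the target pose"""
    R,p,o=cur(); print("t",round(o["t"],2),"p",p.round(1),"F",o["ft_force"].round(1),"T",o["ft_torque"].round(2),"open",round(o["opening"],1),"q",o["joint_pos"].round(2))
    rem=(R.inv()*Rt).as_rotvec(); print("remaining turn",rem.round(3),"shift(tool)",R.inv().apply(pt-p).round(1))
    N=int(np.ceil(max(np.linalg.norm(pt-p)/step,np.linalg.norm(rem)/turn,1)));d=(pt-p)/N
    for i in range(min(n,N)):
        Ri=R*Rn.from_rotvec(rem*i/N); print([*(rem/N).round(3).tolist(),*Ri.inv().apply(d).round(1).tolist(),0])
    print("N",N)
def Rpanel(yaw,turn=0):
    R,_=shaker((0,0),yaw); M=R@P; x=M@[0,1,0]; z=-M[:,2]; y=np.cross(z,x)
    return Rn.from_matrix(np.c_[x,y,z])*Rn.from_euler('z',turn)
POSE=(564.9,-66.9,-1.688)
E
python3 -c "
from plan import *
Rt=Rpanel(POSE[2]); 
pt=pan2w(POSE,(0,0,43+150)); print(pt)
R,p,_=cur()
# level part first: only yaw, high
rows(Rn.from_matrix(np.array([[.993,-.117,0],[-.117,-.993,0],[0,0,-1.]]).T),np.array([pt[0],pt[1]+20,390]))
"
```

```text
[577.84479216  43.04079405 288.09634455]
t 0.15 p [ 290.5 -580.9  230.6] F [-0.3  0.5 -0.4] T [0.   0.01 0.01] open 85.0 q [ 1.04  0.54 -0.    1.54  0.    1.07 -0.07]
remaining turn [-0.001  0.001 -0.99 ] shift(tool) [-447.6 -545.1 -158.9]
[-0.0, 0.0, -0.058, -26.3, -32.1, -9.3, 0]
[-0.0, 0.0, -0.058, -24.4, -33.5, -9.3, 0]
[-0.0, 0.0, -0.058, -22.4, -34.9, -9.4, 0]
[-0.0, 0.0, -0.058, -20.4, -36.1, -9.4, 0]
[-0.0, 0.0, -0.058, -18.2, -37.3, -9.4, 0]
[-0.0, 0.0, -0.058, -16.0, -38.3, -9.4, 0]
[-0.0, 0.0, -0.058, -13.8, -39.1, -9.4, 0]
[-0.0, 0.0, -0.058, -11.5, -39.9, -9.4, 0]
[-0.0, 0.0, -0.058, -9.1, -40.5, -9.4, 0]
[-0.0, 0.0, -0.058, -6.8, -40.9, -9.4, 0]
N 17
```

>>> {"op": "arm_command", "data": {"rows": [[0,0,0,0,0,-45,0],[0,0,0,0,0,-45,0],[0,0,0,0,0,-45,0],[0,0,0,0,0,-40,0]]}}

```text
t: 0.55
eef_pos: [288.8, -577.4, 402.0]
tool_rot: [-0.005, 0.851, -0.525, -0.009]
ft_force: [1.0, -0.6, 0.5]
opening: 85.2
```

>>> {"op": "arm_command", "data": {"rows": [[0,0,-0.06,-26,-32,0,0],[0,0,-0.06,-24,-33,0,0],[0,0,-0.06,-22,-35,0,0],[0,0,-0.06,-20,-36,0,0],[0,0,-0.06,-18,-37,0,0],[0,0,-0.06,-16,-38,0,0],[0,0,-0.06,-14,-39,0,0],[0,0,-0.06,-11,-40,0,0],[0,0,-0.06,-9,-40,0,0],[0,0,-0.06,-7,-41,0,0]]}}

```text
t: 1.55
eef_pos: [454.1, -192.8, 409.0]
tool_rot: [-0.001, 0.969, -0.245, -0.004]
ft_force: [0.3, -0.9, -0.5]
opening: 85.6
```

```bash
python3 -c "
from plan import *
Rt=Rpanel(POSE[2]); 
rows(Rt,pan2w(POSE,(0,0,43+19+190)))
"
```

```text
t 1.55 p [ 454.1 -192.8  409. ] F [ 0.3 -0.9 -0.5] T [-0.01 -0.05 -0.02] open 85.6 q [ 0.6   0.14 -0.33  1.67  0.04  1.35 -0.23]
remaining turn [-0.605  0.123 -0.365] shift(tool) [ -15.3 -297.8   72.6]
[-0.086, 0.018, -0.052, -2.2, -42.5, 10.4, 0]
[-0.086, 0.018, -0.052, -0.1, -43.3, 6.6, 0]
[-0.086, 0.018, -0.052, 2.1, -43.7, 2.9, 0]
[-0.086, 0.018, -0.052, 4.3, -43.6, -0.8, 0]
[-0.086, 0.018, -0.052, 6.6, -43.1, -4.5, 0]
[-0.086, 0.018, -0.052, 9.0, -42.2, -8.0, 0]
[-0.086, 0.018, -0.052, 11.3, -40.8, -11.4, 0]
N 7
```

>>> {"op": "arm_command", "data": {"rows": [[-0.086,0.018,-0.05,-2,-42,6,0],[-0.086,0.018,-0.05,0,-43,4,0],[-0.086,0.018,-0.05,2,-44,2,0],[-0.086,0.018,-0.05,4,-44,-1,0],[-0.086,0.018,-0.05,7,-43,-4,0],[-0.086,0.018,-0.05,9,-42,-8,0],[-0.086,0.018,-0.05,11,-41,-11,0]]}}

```text
t: 2.25
eef_pos: [588.6, 80.0, 343.6]
tool_rot: [0.312, 0.948, -0.064, -0.01]
ft_force: [0.9, -1.2, 0.6]
opening: 85.4
```

```bash
python3 -c "
from plan import *
Rt=Rpanel(POSE[2]); 
rows(Rt,pan2w(POSE,(0,0,43+19+190)))
"
```

```text
t 2.25 p [588.6  80.  343.6] F [ 0.9 -1.2  0.6] T [ 0.58 -0.12  0.05] open 85.4 q [-0.17  0.58 -0.5   1.41  0.71  1.7  -0.89]
remaining turn [ 0.023 -0.011 -0.021] shift(tool) [-6.5 -0.8  8.2]
[0.023, -0.011, -0.021, -6.5, -0.8, 8.2, 0]
N 1
```

>>> {"op": "arm_command", "data": {"rows": [[0.02,-0.01,-0.02,-6,0,5,0],[0,0,0,0,0,0,0]]}}

```text
t: 2.45
eef_pos: [580.9, 89.8, 329.5]
tool_rot: [0.302, 0.952, -0.044, -0.022]
ft_force: [0.2, 0.1, 0.5]
opening: 85.4
```

```bash
python3 -c "
from plan import *
import pickle
Rt=Rpanel(POSE[2]); 
rows(Rt,pan2w(POSE,(0,0,43+19+190)))
cs={n:manip.calibration(n) for n in['scene','side','wrist']}
im=manip.camera('wrist')[:,:,::-1].copy(); cv2.imwrite('pics/w1.png',im)
pickle.dump(cs,open('c1.pkl','wb'))
for x in[(46,-46,14),(46,46,14),(-46,46,14),(-46,-46,14),(46,0,58),(-46,0,58),(-84,-18,20),(-84,18,20)]:
    q=proj(cs['wrist'],pan2w(POSE,x)); print(x,q.round(1)); cv2.circle(im,tuple(int(v) for v in q),3,(255,0,255),1)
cv2.imwrite('pics/w1o.png',im)
"
```

```text
t 2.45 p [580.9  89.8 329.5] F [0.2 0.1 0.5] T [ 0.54 -0.07  0.01] open 85.4 q [-0.17  0.59 -0.52  1.43  0.7   1.68 -0.87]
remaining turn [0.004 0.001 0.025] shift(tool) [ 2.1 14.6  1.8]
[0.004, 0.001, 0.025, 2.1, 14.6, 1.8, 0]
N 1
(46, -46, 14) [271.1 247.6]
(46, 46, 14) [354.4 249.6]
(-46, 46, 14) [359.7 165.5]
(-46, -46, 14) [270.5 163.2]
(46, 0, 58) [312.9 263.4]
(-46, 0, 58) [315.5 169.8]
(-84, -18, 20) [298.  125.5]
(-84, 18, 20) [334.5 126.5]
```

View pics/w1o.png

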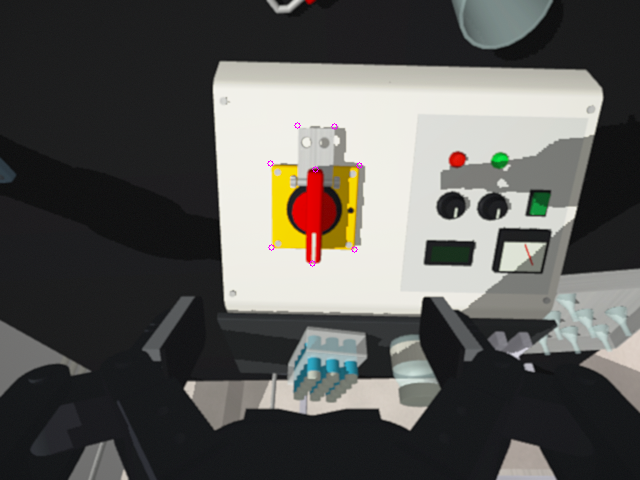

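Very good agreement (≈1–2 px). I refine with an enlarged crop.

```bash
python3 -c "
import cv2
a=cv2.imread('pics/w1.png')[115:275,255:375]; cv2.imwrite('pics/w1c.png',cv2.resize(a,None,fx=5,fy=5/1.4 if 0 else 3.75,interpolation=cv2.INTER_CUBIC))
a=cv2.imread('pics/w1.png')[115:275,255:375]; cv2.imwrite('pics/w1c.png',cv2.resize(a,None,fx=3.75,fy=3.75,interpolation=cv2.INTER_CUBIC))
"
```

```text
(no output)
```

View pics/w1c.png

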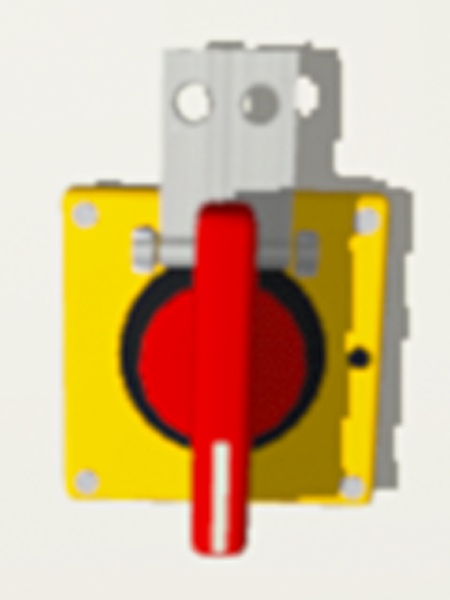

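```bash
cat > fit2.py <<'E'
from h import *
import pickle
cs=pickle.load(open('c1.pkl','rb'))
S=lambda u,v:(190+u/4-.4,150+v/4-.4)
D=lambda u,v:(240+u/4.5-.4,150+v/4.5-.4)
W=lambda u,v:(255+u/3.75-.4,115+v/3.75-.4)
o1=[("scene",(46,-46,14),S(225,195)),("scene",(-46,-46,14),S(330,292)),("scene",(-46,46,14),S(248,395)),("scene",(46,46,14),S(135,280)),
("side",(46,46,14),D(437,217)),("side",(46,-46,14),D(553,233)),("side",(-46,-46,14),D(523,347)),("side",(-46,46,14),D(402,328))]
o2=[("wrist",(-46,-46,14),W(63,186)),("wrist",(-46,46,14),W(387,190)),("wrist",(46,-46,14),W(66,498)),("wrist",(46,46,14),W(373,503)),
("wrist",(-46,0,58),W(226,203)),("wrist",(46,0,58),W(218,555)),("wrist",(-84,-18,20),W(163,48)),("wrist",(-84,18,20),W(298,48))]
for obs in(o1,o2,o1+o2):
    f=lambda p:np.concatenate([proj(cs[n],pan2w((p[0]*100,p[1]*100,p[2]),x))-o for n,x,o in obs])
    r=least_squares(f,[5.65,-.67,-1.69],loss="soft_l1"); print(r.x.round(4),r.cost)
    print(f(r.x).reshape(-1,2).round(1).tolist())
E
python3 fit2.py
```

```text
[ 5.6469 -0.6822 -1.6918] 5.817614010348163
[[0.1, -1.7], [2.2, 0.6], [1.0, -0.8], [-0.8, 0.2], [-1.0, -1.5], [0.3, -0.7], [-0.1, -0.5], [-0.6, -1.1]]
[ 5.6496 -0.6726 -1.6805] 4.82905447810049
[[-1.1, -0.5], [1.7, 0.2], [-0.7, 0.6], [0.7, 0.9], [0.2, 1.3], [0.3, 1.0], [-0.6, -1.5], [-0.0, -0.7]]
[ 5.6491 -0.6737 -1.6814] 10.83134964103207
[[0.1, -1.6], [2.4, 0.6], [1.6, -0.7], [-0.5, 0.5], [-1.2, -1.3], [0.1, -0.6], [0.0, -0.4], [-0.6, -0.9], [-1.1, -0.4], [1.7, 0.3], [-0.8, 0.6], [0.6, 1.0], [0.2, 1.4], [0.2, 1.1], [-0.5, -1.4], [-0.0, -0.6]]
```

```bash
sed -i 's/^POSE=.*/POSE=(565.0,-67.3,-1.682)/' plan.py; python3 -c "
from plan import *
rows(Rpanel(POSE[2]),pan2w(POSE,(0,0,100)))
"
```

```text
t 2.5 p [580.2  90.9 328.9] F [-0.2  0.7 -1.1] T [ 0.74  0.04 -0.03] open 85.5 q [-0.17  0.59 -0.52  1.43  0.7   1.68 -0.87]
remaining turn [0.003 0.005 0.022] shift(tool) [  2.8  15.7 154.1]
[0.001, 0.001, 0.005, 0.7, 3.9, 38.5, 0]
[0.001, 0.001, 0.005, 0.7, 3.9, 38.5, 0]
[0.001, 0.001, 0.005, 0.7, 4.0, 38.5, 0]
[0.001, 0.001, 0.005, 0.6, 4.0, 38.5, 0]
N 4
```

>>> {"op": "arm_command", "data": {"rows": [[0,0,0.006,0.7,4,38,0],[0,0,0.006,0.7,4,38,0],[0,0,0.005,0.7,4,38,0],[0,0,0.005,0.7,4,38,0],[0,0,0,0,0,0,0]]}}

```text
t: 3.0
eef_pos: [572.6, -18.5, 216.4]
tool_rot: [0.3, 0.952, -0.062, -0.014]
ft_force: [-0.2, -1.0, 0.6]
opening: 85.3
```

```bash
python3 -c "
from plan import *
rows(Rpanel(POSE[2]),pan2w(POSE,(0,0,30)))
im=manip.camera('wrist')[:,:,::-1].copy(); cv2.imwrite('pics/w2.png',im)
im=manip.camera('side')[:,:,::-1].copy(); cv2.imwrite('pics/s2.png',cv2.resize(im[100:300,200:467],(800,600)))
"
```

```text
t 3.0 p [572.6 -18.5 216.4] F [-0.2 -1.   0.6] T [ 0.6  -0.07 -0.01] open 85.3 q [-0.03  0.62 -0.47  1.67  0.78  1.39 -0.93]
remaining turn [ 0.     0.    -0.018] shift(tool) [-2.2 -9.1 69. ]
[0.0, 0.0, -0.009, -1.1, -4.6, 34.5, 0]
[0.0, 0.0, -0.009, -1.1, -4.6, 34.5, 0]
N 2
```

View pics/w2.png

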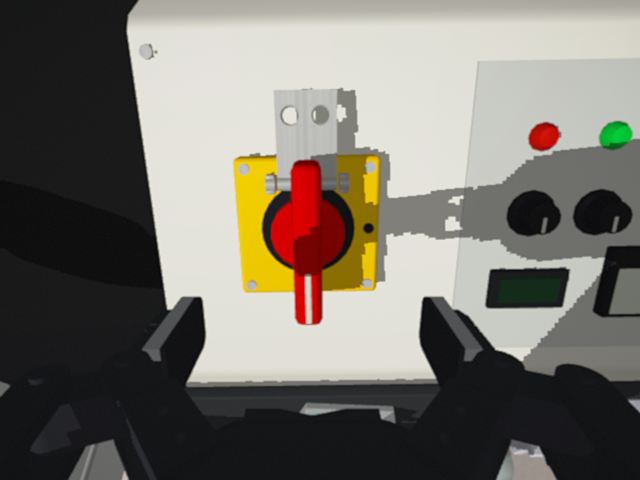

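View pics/s2.png

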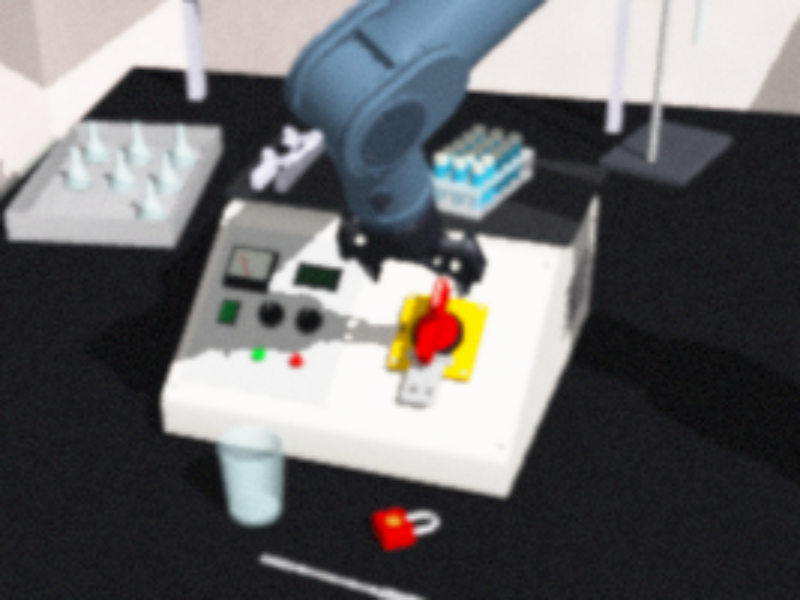

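>>> {"op": "arm_command", "data": {"rows": [[0,0,-0.009,-1,-4.5,15,0],[0,0,-0.009,-1,-4.5,15,0],[0,0,0,0,0,15,0],[0,0,0,0,0,10,0],[0,0,0,0,0,0,0]]}}

```text
t: 3.6
eef_pos: [572.8, -35.8, 168.1]
tool_rot: [0.296, 0.954, -0.051, -0.01]
ft_force: [0.4, -0.5, -0.9]
opening: 85.3
```

```bash
python3 -c "
from plan import *
rows(Rpanel(POSE[2]),pan2w(POSE,(0,0,30)))
"
```

```text
t 3.6 p [572.8 -35.8 168.1] F [ 0.4 -0.5 -0.9] T [ 0.56 -0.05 -0.02] open 85.3 q [-0.01  0.66 -0.45  1.72  0.83  1.3  -0.96]
remaining turn [-0.009 -0.013  0.001] shift(tool) [-4.5  4.7 19.5]
[-0.009, -0.013, 0.001, -4.5, 4.7, 19.5, 0]
N 1
```

>>> {"op": "arm_command", "data": {"rows": [[-0.009,-0.013,0,-4.5,5,5,0],[0,0,0,0,0,0,0]]}}

```text
t: 3.8
eef_pos: [567.2, -42.6, 166.5]
tool_rot: [0.301, 0.952, -0.053, -0.017]
ft_force: [-0.8, -0.2, -0.3]
opening: 85.4
```

```bash
python3 -c "
from plan import *
rows(Rpanel(POSE[2]),pan2w(POSE,(0,0,30)))
im=manip.camera('wrist')[:,:,::-1].copy(); cv2.imwrite('pics/w3.png',im)
"
```

```text
t 3.8 p [567.2 -42.6 166.5] F [-0.8 -0.2 -0.3] T [ 0.58 -0.1  -0.01] open 85.4 q [-0.    0.67 -0.45  1.72  0.83  1.3  -0.96]
remaining turn [0.001 0.001 0.001] shift(tool) [ 0.5 -0.7 14.1]
[0.001, 0.001, 0.001, 0.5, -0.7, 14.1, 0]
N 1
```

View pics/w3.png

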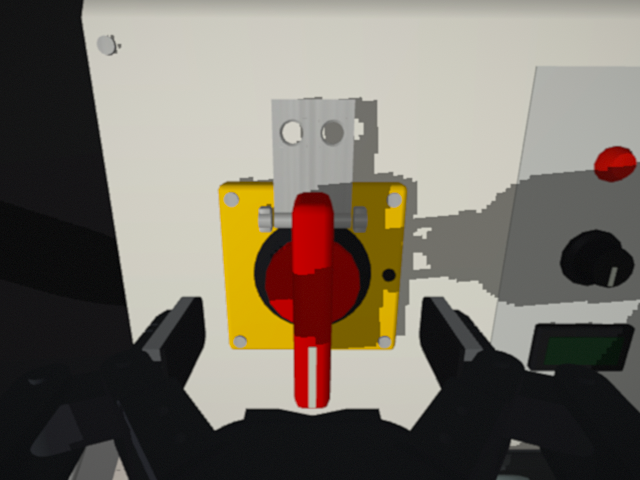

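>>> {"op": "arm_command", "data": {"rows": [[0,0,0,0.3,-0.5,7,0],[0,0,0,0,0,6,0],[0,0,0,0,0,0,0]]}}

```text
t: 4.15
eef_pos: [568.0, -48.6, 155.6]
tool_rot: [0.3, 0.952, -0.052, -0.016]
ft_force: [-0.4, -1.0, 0.2]
opening: 85.2
```

```bash
python3 -c "
from plan import *
rows(Rpanel(POSE[2]),pan2w(POSE,(0,0,31)))
"
```

```text
t 4.15 p [568.  -48.6 155.6] F [-0.4 -1.   0.2] T [ 0.64 -0.06 -0.  ] open 85.2 q [ 0.01  0.68 -0.44  1.73  0.84  1.28 -0.96]
remaining turn [-0.001 -0.002  0.001] shift(tool) [-0.9  0.8  0.8]
[-0.001, -0.002, 0.001, -0.9, 0.8, 0.8, 0]
N 1
```

>>> {"op": "arm_command", "data": {"rows": [[0,0,0,-0.9,0.8,0,0.4],[0,0,0,0,0,0,0.7],[0,0,0,0,0,0,1],[0,0,0,0,0,0,1],[0,0,0,0,0,0,1],[0,0,0,0,0,0,1],[0,0,0,0,0,0,1]], "grip_force": 50}}

```text
t: 4.85
eef_pos: [566.8, -48.7, 156.5]
tool_rot: [0.3, 0.953, -0.052, -0.016]
ft_force: [-0.7, -0.0, -0.4]
opening: 15.0
```

```bash
python3 -c "
from plan import *
rows(Rpanel(POSE[2]),pan2w(POSE,(0,0,25)))
"
```

```text
t 4.85 p [566.8 -48.7 156.5] F [-0.7 -0.  -0.4] T [ 0.57 -0.07 -0.07] open 15.0 q [ 0.01  0.67 -0.44  1.74  0.84  1.28 -0.96]
remaining turn [-0.002 -0.002  0.001] shift(tool) [0.3 0.1 7.4]
[-0.002, -0.002, 0.001, 0.3, 0.1, 7.4, 0]
N 1
```

>>> {"op": "arm_command", "data": {"rows": [[0,0,0,0,0,3,1],[0,0,0,0,0,3,1],[0,0,0,0,0,1,1]]}}

```text
t: 5.15
eef_pos: [566.5, -51.2, 152.8]
tool_rot: [0.3, 0.952, -0.052, -0.015]
ft_force: [-2.8, 3.7, 10.0]
opening: 15.3
```

```bash
python3 -c "
from plan import *
rows(Rpanel(POSE[2]),pan2w(POSE,(0,0,26)))
im=manip.camera('wrist')[:,:,::-1].copy(); cv2.imwrite('pics/w4.png',im)
"
```

```text
t 5.15 p [566.5 -51.2 152.8] F [-2.8  3.7 10. ] T [ 0.    0.67 -0.52] open 15.3 q [ 0.01  0.68 -0.44  1.74  0.85  1.27 -0.97]
remaining turn [-0.001 -0.003  0.   ] shift(tool) [0.3 0.2 1.9]
[-0.001, -0.003, 0.0, 0.3, 0.2, 1.9, 0]
N 1
```

View pics/w4.png

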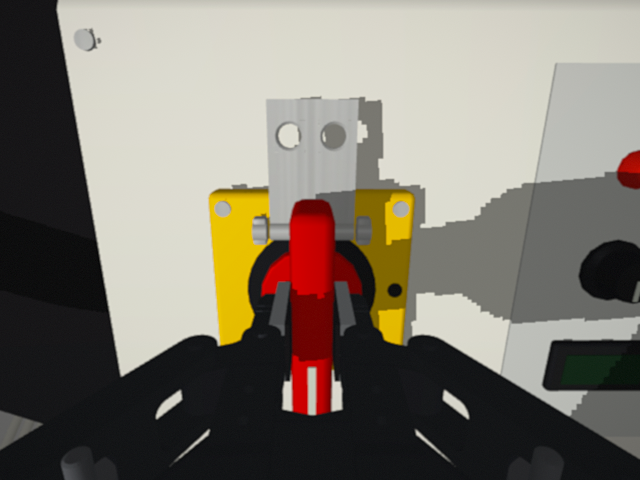

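>>> {"op": "arm_command", "data": {"rows": [[0,0,0,0,0,3,1],[0,0,0,0,0,2,1]]}}

```text
t: 5.4
eef_pos: [566.4, -52.1, 151.4]
tool_rot: [0.3, 0.952, -0.052, -0.014]
ft_force: [-4.5, 5.3, 14.3]
opening: 14.9
```

```bash
python3 -c "
from plan import *
rows(Rpanel(POSE[2]),pan2w(POSE,(0,0,25)))
"
```

```text
t 5.4 p [566.4 -52.1 151.4] F [-4.5  5.3 14.3] T [-0.22  1.01 -0.74] open 14.9 q [ 0.01  0.68 -0.44  1.74  0.85  1.27 -0.97]
remaining turn [-0.001 -0.005  0.   ] shift(tool) [0.2 0.2 1.3]
[-0.001, -0.005, 0.0, 0.2, 0.2, 1.3, 0]
N 1
```

>>> {"op": "arm_command", "data": {"rows": [[0,0,-0.08,0,0,1.5,1],[0,0,-0.12,0,0,1.5,1],[0,0,-0.12,0,0,1.5,1]]}}

```text
t: 5.7
eef_pos: [566.0, -51.8, 151.8]
tool_rot: [0.294, 0.948, 0.105, -0.063]
ft_force: [-4.5, 4.0, 11.1]
opening: 15.0
```

```bash
python3 -c "
from plan import *
rows(Rpanel(POSE[2],-1.57),pan2w(POSE,(0,0,25)))
"
```

```text
t 5.7 p [566.  -51.8 151.8] F [-4.5  4.  11.1] T [-0.02  0.91 -0.85] open 15.0 q [ 0.04  0.69 -0.49  1.74  0.88  1.29 -0.66]
remaining turn [ 0.006 -0.004 -1.241] shift(tool) [0.6 0.4 1.8]
[0.001, -0.0, -0.138, 0.1, 0.0, 0.2, 0]
[0.001, -0.0, -0.138, 0.1, 0.1, 0.2, 0]
[0.001, -0.0, -0.138, 0.1, 0.1, 0.2, 0]
[0.001, -0.0, -0.138, 0.0, 0.1, 0.2, 0]
[0.001, -0.0, -0.138, 0.0, 0.1, 0.2, 0]
[0.001, -0.0, -0.138, 0.0, 0.1, 0.2, 0]
[0.001, -0.0, -0.138, 0.0, 0.1, 0.2, 0]
[0.001, -0.0, -0.138, 0.0, 0.1, 0.2, 0]
[0.001, -0.0, -0.138, -0.0, 0.1, 0.2, 0]
N 9
```

>>> {"op": "arm_command", "data": {"rows": [[0,0,-0.13,0.1,0.1,2,1],[0,0,-0.13,0.1,0.1,2,1],[0,0,-0.13,0.1,0.1,2,1],[0,0,-0.13,0.1,0.1,2,1],[0,0,-0.13,0.1,0.1,2,1]]}}

```text
t: 6.2
eef_pos: [565.1, -52.4, 151.7]
tool_rot: [0.258, 0.859, 0.413, -0.156]
ft_force: [-4.7, 5.5, 13.9]
opening: 15.5
```

```bash
python3 -c "
from plan import *
rows(Rpanel(POSE[2],-1.57),pan2w(POSE,(0,0,25)))
im=manip.camera('wrist')[:,:,::-1].copy(); cv2.imwrite('pics/w5.png',im)
"
```

```text
t 6.2 p [565.1 -52.4 151.7] F [-4.7  5.5 13.9] T [-0.21  1.19 -0.97] open 15.5 q [ 0.11  0.71 -0.6   1.74  0.93  1.34 -0.02]
remaining turn [ 0.009 -0.    -0.565] shift(tool) [1.1 1.1 1.3]
[0.002, -0.0, -0.113, 0.2, 0.2, 0.3, 0]
[0.002, -0.0, -0.113, 0.2, 0.2, 0.3, 0]
[0.002, -0.0, -0.113, 0.2, 0.3, 0.3, 0]
[0.002, -0.0, -0.113, 0.1, 0.3, 0.3, 0]
[0.002, -0.0, -0.113, 0.1, 0.3, 0.3, 0]
N 5
```

View pics/w5.png

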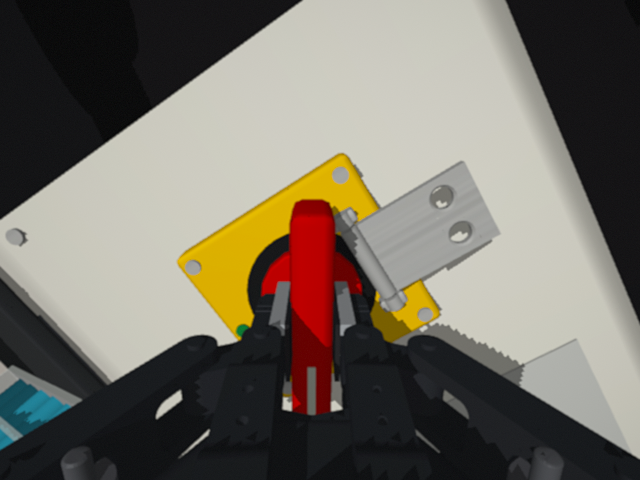

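>>> {"op": "arm_command", "data": {"rows": [[0,0,-0.12,0.2,0.3,2,1],[0,0,-0.12,0.2,0.3,2,1],[0,0,-0.12,0.1,0.2,2,1],[0,0,-0.12,0.1,0.2,1,1],[0,0,-0.09,0,0,0,1],[0,0,-0.03,0,0,0,1]]}}

```text
t: 6.85
eef_pos: [564.9, -51.2, 154.8]
tool_rot: [0.198, 0.689, 0.658, -0.229]
ft_force: [-2.8, 3.7, 7.3]
opening: 14.9
```

```bash
python3 -c "
from plan import *
rows(Rpanel(POSE[2],-1.57),pan2w(POSE,(0,0,31)))
im=manip.camera('wrist')[:,:,::-1].copy(); cv2.imwrite('pics/w6.png',im)
"
```

```text
t 6.85 p [564.9 -51.2 154.8] F [-2.8  3.7  7.3] T [ 0.44  0.11 -1.41] open 14.9 q [ 0.17  0.74 -0.69  1.74  0.98  1.39  0.58]
remaining turn [0.009 0.005 0.063] shift(tool) [ 1.   2.  -1.5]
[0.009, 0.005, 0.063, 1.0, 2.0, -1.5, 0]
N 1
```

View pics/w6.png

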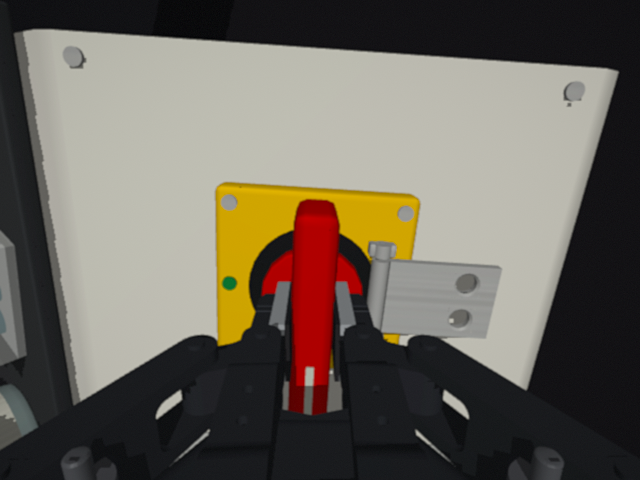

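>>> {"op": "arm_command", "data": {"rows": [[0,0,0.01,0.3,0.5,-1.5,1],[0,0,0,0,0,-1,1]]}}

```text
t: 7.1
eef_pos: [565.0, -49.6, 157.3]
tool_rot: [0.199, 0.694, 0.653, -0.228]
ft_force: [0.3, -1.0, -4.5]
opening: 15.1
```

```bash
python3 -c "
from plan import *
rows(Rpanel(POSE[2],-1.57),pan2w(POSE,(0,0,31)))
"
```

```text
t 7.1 p [565.  -49.6 157.3] F [ 0.3 -1.  -4.5] T [ 1.12 -0.49 -0.68] open 15.1 q [ 0.17  0.74 -0.69  1.73  0.97  1.39  0.57]
remaining turn [0.007 0.004 0.048] shift(tool) [1.1 2.  1.5]
[0.007, 0.004, 0.048, 1.1, 2.0, 1.5, 0]
N 1
```

>>> {"op": "arm_command", "data": {"rows": [[0,0,0,0,0,0,0.6],[0,0,0,0,0,0,0.3],[0,0,0,0,0,0,0.2],[0,0,0,0,0,-10,0.2],[0,0,0,0,0,-35,0.2],[0,0,0,0,0,-45,0.2],[0,0,0,0,0,-30,0.2],[0,0,0,0,0,0,0.2]]}}

```text
t: 7.9
eef_pos: [571.7, 22.4, 259.0]
tool_rot: [0.198, 0.693, 0.654, -0.229]
ft_force: [0.7, 0.5, 0.0]
opening: 68.2
```

```bash
python3 -c "
from plan import *
rows(Rpanel(POSE[2],0),pan2w(POSE,(-70,0,130)))
im=manip.camera('wrist')[:,:,::-1].copy(); cv2.imwrite('pics/w7.png',im)
im=manip.camera('side')[:,:,::-1].copy(); cv2.imwrite('pics/s7.png',cv2.resize(im[100:300,200:467],(800,600)))
"
```

```text
t 7.9 p [571.7  22.4 259. ] F [0.7 0.5 0. ] T [ 0.66 -0.04  0.06] open 68.2 q [ 0.08  0.65 -0.75  1.6   0.86  1.59  0.63]
remaining turn [ 0.007 -0.002  1.623] shift(tool) [70.2  6.8 27. ]
[0.001, -0.0, 0.135, 5.8, 0.6, 2.3, 0]
[0.001, -0.0, 0.135, 5.9, -0.2, 2.3, 0]
[0.001, -0.0, 0.135, 5.8, -1.0, 2.3, 0]
[0.001, -0.0, 0.135, 5.6, -1.8, 2.3, 0]
[0.001, -0.0, 0.135, 5.3, -2.5, 2.3, 0]
[0.001, -0.0, 0.135, 4.9, -3.2, 2.3, 0]
[0.001, -0.0, 0.135, 4.4, -3.8, 2.3, 0]
[0.001, -0.0, 0.135, 3.9, -4.4, 2.3, 0]
[0.001, -0.0, 0.135, 3.3, -4.9, 2.3, 0]
[0.001, -0.0, 0.135, 2.6, -5.3, 2.3, 0]
N 12
```

View pics/w7.png

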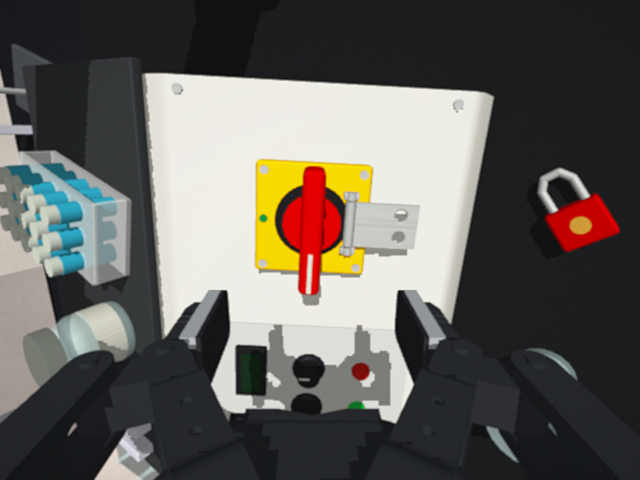

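View pics/s7.png

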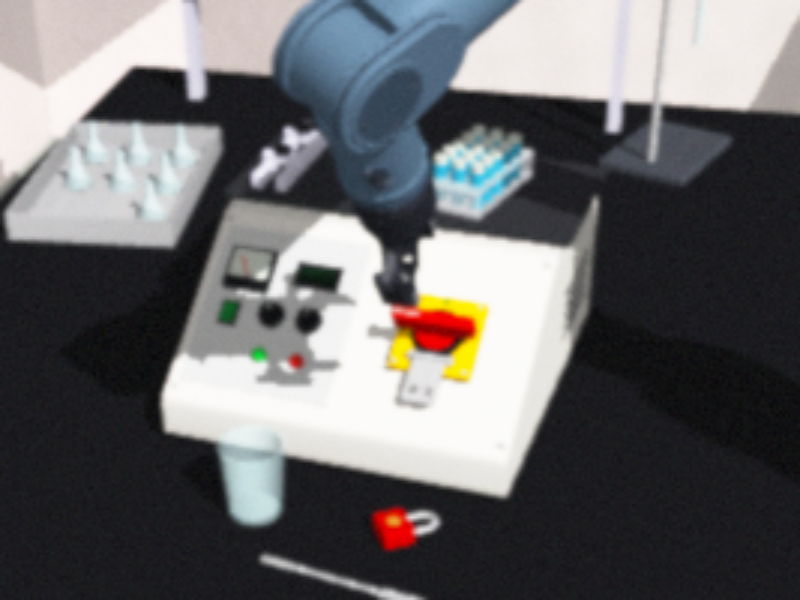

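>>> {"op": "arm_command", "data": {"rows": [[0,0,0.135,6,0.6,0,0.2],[0,0,0.135,6,0,0,0.2],[0,0,0.135,6,-1,0,0.2],[0,0,0.135,5.6,-1.8,0,0.2],[0,0,0.135,5.3,-2.5,0,0.2],[0,0,0.135,5,-3,0,0.2],[0,0,0.135,4.4,-4,0,0.2],[0,0,0.135,4,-4.4,0,0.2],[0,0,0.135,3.3,-5,0,0.2],[0,0,0.135,2.6,-5.3,0,0.2]]}}

```text
t: 9.0
eef_pos: [574.3, 51.5, 208.5]
tool_rot: [0.307, 0.949, 0.048, -0.062]
ft_force: [0.1, 0.5, 0.1]
opening: 68.5
```

```bash
python3 -c "
from plan import *
rows(Rpanel(POSE[2],0),pan2w(POSE,(-70,0,80)))
"
```

```text
t 9.0 p [574.3  51.5 208.5] F [0.1 0.5 0.1] T [ 0.64 -0.1   0.03] open 68.5 q [-0.13  0.69 -0.49  1.58  0.76  1.49 -0.77]
remaining turn [0.023 0.025 0.219] shift(tool) [  9.  -17.2  52.1]
[0.011, 0.012, 0.109, 4.5, -8.6, 26.0, 0]
[0.011, 0.012, 0.109, 3.2, -8.7, 26.2, 0]
N 2
```

>>> {"op": "arm_command", "data": {"rows": [[0.012,0.012,0.11,4,-8,20,0.2],[0.01,0.012,0.11,3,-8,20,0.2],[0,0,0,0,0,0,0.2]]}}

```text
t: 9.3
eef_pos: [574.7, 37.8, 161.3]
tool_rot: [0.302, 0.951, -0.059, -0.018]
ft_force: [-0.2, -0.5, 0.5]
opening: 68.2
```

```bash
python3 -c "
from plan import *
rows(Rpanel(POSE[2],0),pan2w(POSE,(-70,0,50)))
"
```

```text
t 9.3 p [574.7  37.8 161.3] F [-0.2 -0.5  0.5] T [ 0.56 -0.08 -0.01] open 68.2 q [-0.14  0.72 -0.44  1.63  0.78  1.37 -1.03]
remaining turn [ 0.004  0.006 -0.011] shift(tool) [ 2.2 -1.7 36.2]
[0.004, 0.006, -0.011, 2.2, -1.7, 36.2, 0]
N 1
```

>>> {"op": "arm_command", "data": {"rows": [[0.004,0.006,-0.01,1.5,-1,20,0.2],[0,0,0,0,0,16,0.2],[0,0,0,0,0,0,0.2]]}}

```text
t: 9.6
eef_pos: [573.0, 15.1, 130.2]
tool_rot: [0.302, 0.952, -0.05, -0.019]
ft_force: [-0.2, -0.2, -0.2]
opening: 68.5
```

```bash
python3 -c "
from plan import *
rows(Rpanel(POSE[2],0),pan2w(POSE,(-70,0,30)))
im=manip.camera('wrist')[:,:,::-1].copy(); cv2.imwrite('pics/w8.png',im)
"
```

```text
t 9.6 p [573.   15.1 130.2] F [-0.2 -0.2 -0.2] T [ 0.54 -0.1   0.01] open 68.5 q [-0.11  0.75 -0.42  1.67  0.81  1.31 -1.03]
remaining turn [0.004 0.003 0.007] shift(tool) [ 1.3 -2.3 17.7]
[0.004, 0.003, 0.007, 1.3, -2.3, 17.7, 0]
N 1
```

View pics/w8.png

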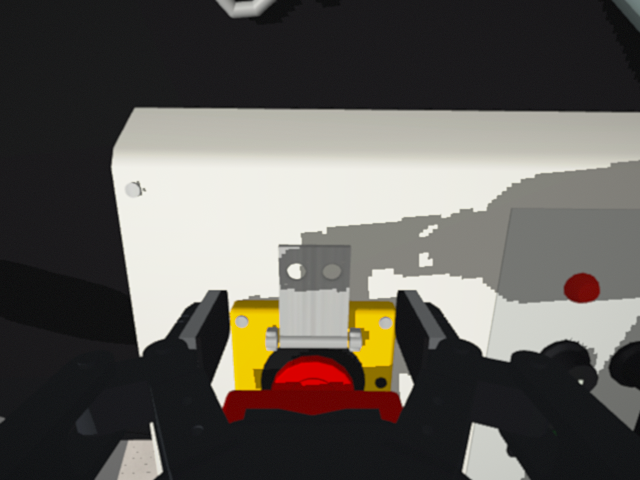

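>>> {"op": "arm_command", "data": {"rows": [[0.004,0.003,0.007,1.3,-2.3,15,0.2],[0,0,0,0,0,12,0.2],[0,0,0,0,0,6,0.2],[0,0,0,0,0,0,0.2]]}}

```text
t: 10.05
eef_pos: [573.9, -1.2, 101.7]
tool_rot: [0.299, 0.953, -0.053, -0.015]
ft_force: [-0.8, -0.2, 0.6]
opening: 68.3
```

```bash
python3 -c "
from plan import *
rows(Rpanel(POSE[2],0),pan2w(POSE,(-70,0,7)))
im=manip.camera('wrist')[:,:,::-1].copy(); cv2.imwrite('pics/w9.png',im)
"
```

```text
t 10.05 p [573.9  -1.2 101.7] F [-0.8 -0.2  0.6] T [ 0.6  -0.09  0.05] open 68.3 q [-0.09  0.78 -0.41  1.7   0.85  1.25 -1.06]
remaining turn [-0.003 -0.003 -0.001] shift(tool) [-1.6  0.9  8.1]
[-0.003, -0.003, -0.001, -1.6, 0.9, 8.1, 0]
N 1
```

View pics/w9.png

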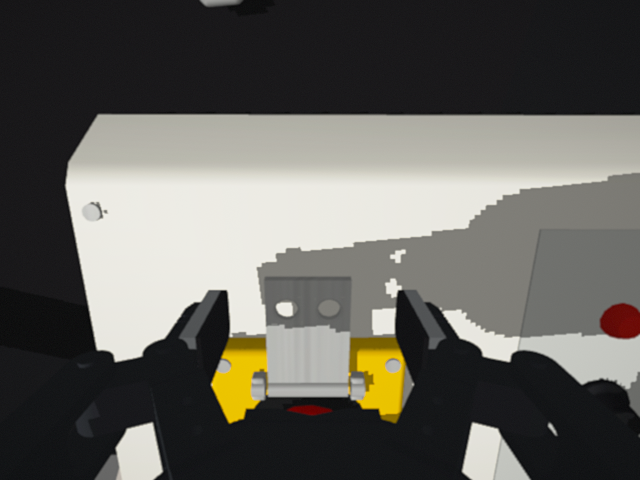

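>>> {"op": "arm_command", "data": {"rows": [[-0.003,-0.003,0,-1.6,0.9,8,0.2],[0,0,0,0,0,0,0.3],[0,0,0,0,0,0,0.5],[0,0,0,0,0,0,0.8],[0,0,0,0,0,0,1],[0,0,0,0,0,0,1],[0,0,0,0,0,0,1]], "grip_force": 30}}

```text
t: 10.8
eef_pos: [571.7, -5.3, 96.1]
tool_rot: [0.3, 0.952, -0.053, -0.016]
ft_force: [-0.9, 0.4, -0.8]
opening: 34.7
```

```bash
python3 -c "
from plan import *
rows(Rpanel(POSE[2],0),pan2w(POSE,(-70,0,7)))
im=manip.camera('wrist')[:,:,::-1].copy(); cv2.imwrite('pics/w10.png',im)
"
```

```text
t 10.8 p [571.7  -5.3  96.1] F [-0.9  0.4 -0.8] T [0.63 0.04 0.01] open 34.7 q [-0.09  0.78 -0.4   1.71  0.85  1.24 -1.06]
remaining turn [-0.001 -0.001  0.   ] shift(tool) [0.2 0.5 1. ]
[-0.001, -0.001, 0.0, 0.2, 0.5, 1.0, 0]
N 1
```

View pics/w10.png

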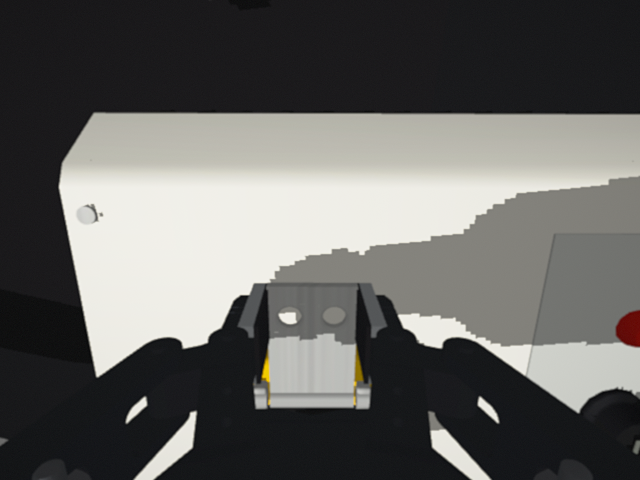

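>>> {"op": "arm_command", "data": {"rows": [[0,0,0,0,0.6,-7,1],[0,0,0,0,1.8,-7,1],[0,0,0,0,3,-6.5,1],[0,0,0,0,0,0,1]]}}

```text
t: 11.25
eef_pos: [572.2, -0.4, 115.7]
tool_rot: [0.301, 0.952, -0.054, -0.017]
ft_force: [-0.2, -1.8, -2.9]
opening: 34.8
```

```bash
cat > hs.py <<'E'
from plan import *
def st():
    R,p,o=cur(); Rw,t=shaker(POSE[:2],POSE[2]); q=P.T@(Rw.T@(p-t)-[0,0,130]); 
    print("t",round(o["t"],2),"panel TCP",q.round(1),"F panel",(P.T@Rw.T@o["ft_force"]).round(1),"open",round(o["opening"],1),"turn rem",(R.inv()*Rpanel(POSE[2])).as_rotvec().round(3))
    h=q+np.array([.5,0,10.]); print("theta est",np.degrees(np.arctan2(h[2]-18,-30-h[0])).round(1),"r",np.hypot(h[2]-18,-30-h[0]).round(1))
E
python3 -c "
from hs import *
st()
im=manip.camera('wrist')[:,:,::-1].copy(); cv2.imwrite('pics/w11.png',im)
"
```

```text
t 11.25 panel TCP [-63.4  -0.3  26.9] F panel [-0.2 -0.  -3.4] open 34.8 turn rem [ 0.001  0.002 -0.001]
theta est 29.8 r 37.9
```

View pics/w11.png

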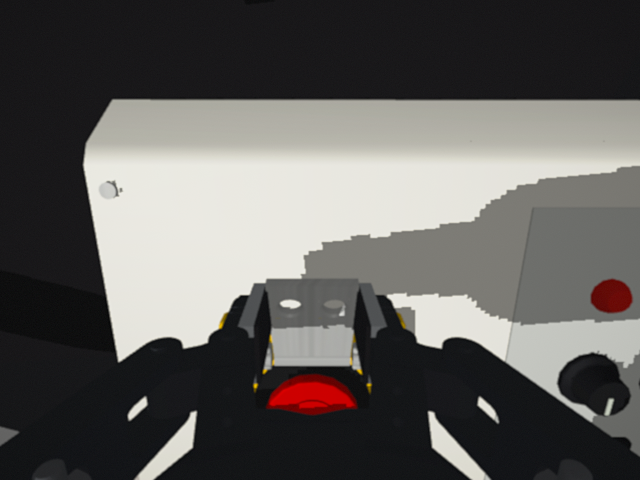

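>>> {"op": "arm_command", "data": {"rows": [[0,0,0,0,3,-6,1],[0,0,0,0,4.5,-5.5,1],[0,0,0,0,5,-4.2,1],[0,0,0,0,0,0,1]]}}

```text
t: 11.7
eef_pos: [571.9, -2.6, 136.1]
tool_rot: [0.301, 0.952, -0.054, -0.018]
ft_force: [0.9, -2.7, -4.0]
opening: 34.9
```

```bash
python3 -c "
from hs import *
st()
im=manip.camera('wrist')[:,:,::-1].copy(); cv2.imwrite('pics/w12.png',im)
"
```

```text
t 11.7 panel TCP [-49.8  -0.3  42.3] F panel [-0.1  1.2 -4.7] open 34.9 turn rem [ 0.002  0.002 -0.001]
theta est 60.7 r 39.3
```

View pics/w12.png

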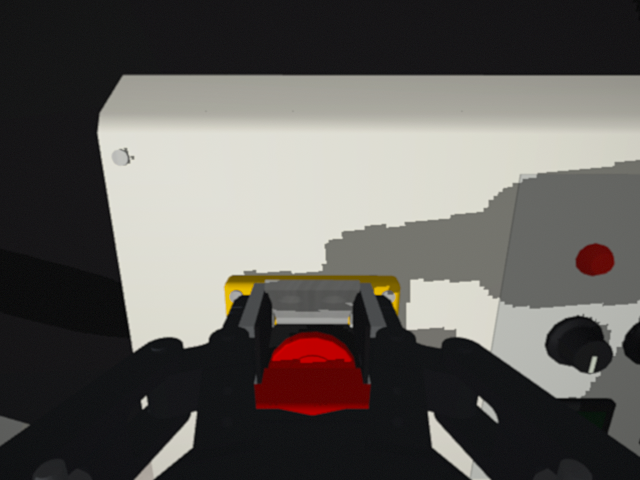

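>>> {"op": "arm_command", "data": {"rows": [[0,0,0,0,6,-3,1],[0,0,0,0,6.5,-1.8,1],[0,0,0,0,6,-0.5,1],[0,0,0,0,0,0,1]]}}

```text
t: 12.15
eef_pos: [570.9, -11.7, 151.8]
tool_rot: [0.299, 0.953, -0.052, -0.017]
ft_force: [1.0, -3.3, -4.7]
opening: 34.0
```

```bash
python3 -c "
from hs import *
st()
im=manip.camera('wrist')[:,:,::-1].copy(); cv2.imwrite('pics/w13.png',im)
im=manip.camera('scene')[:,:,::-1].copy(); cv2.imwrite('pics/sc13.png',cv2.resize(im[150:300,190:390],(800,600),interpolation=cv2.INTER_CUBIC))
"
```

```text
t 12.15 panel TCP [-33.3  -0.3  49.9] F panel [-0.1  1.4 -5.7] open 34.0 turn rem [-0.004 -0.     0.002]
theta est 86.2 r 42.0
```

View pics/w13.png

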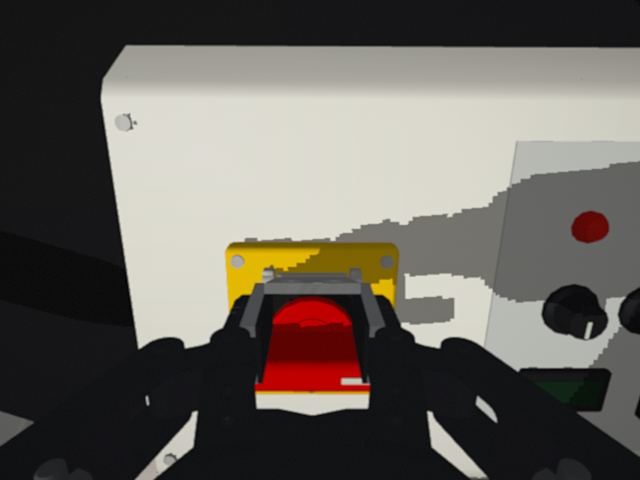

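View pics/sc13.png

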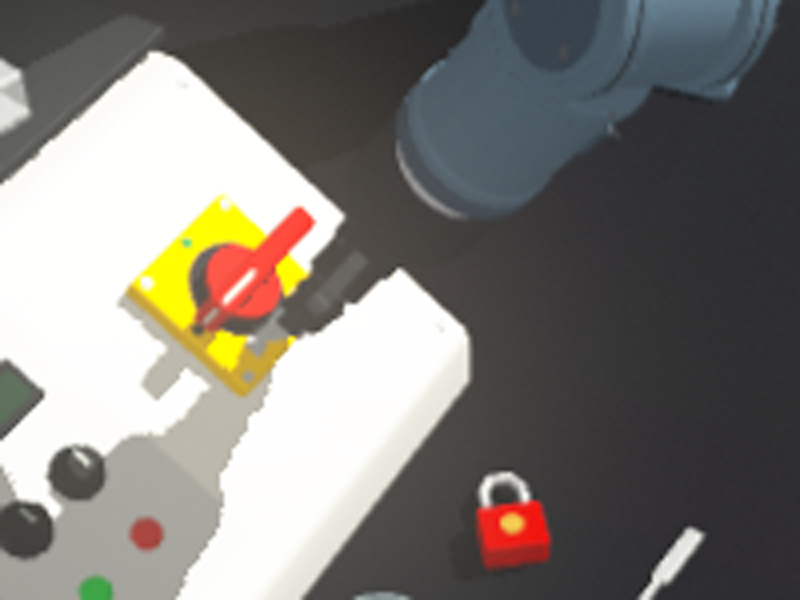

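>>> {"op": "arm_command", "data": {"rows": [[0,0,0,0,3.2,0.5,1],[0,0,0,0,0,0,1]]}}

```text
t: 12.45
eef_pos: [570.8, -12.8, 153.1]
tool_rot: [0.297, 0.953, -0.051, -0.016]
ft_force: [0.6, -2.2, -3.5]
opening: 33.8
```

```bash
python3 -c "
from hs import *
st()
"
```

```text
t 12.45 panel TCP [-31.7  -0.3  50.4] F panel [-0.2  0.8 -4.1] open 33.8 turn rem [-0.006 -0.002  0.003]
theta est 88.4 r 42.4
```

>>> {"op": "arm_command", "data": {"rows": [[0,0,0,0,1.5,0,1],[0,0,0,0,0,0,1],[0,0,0,0,0,0,0.5],[0,0,0,0,0,0,0.3],[0,0,0,0,0,0,0.2],[0,0,0,0,0,-10,0.2],[0,0,0,0,0,-25,0.2],[0,0,0,0,0,-40,0.2],[0,0,0,0,0,-40,0.2],[0,0,0,0,0,0,0.2]]}}

```text
t: 13.45
eef_pos: [577.6, 52.3, 254.9]
tool_rot: [0.3, 0.952, -0.052, -0.017]
ft_force: [0.5, 0.2, 0.7]
opening: 68.3
```

```bash
cat > look.py <<'E'
from hs import *
import sys
st()
n=sys.argv[1]
c=manip.calibration('wrist'); im=manip.camera('wrist')[:,:,::-1].copy()
for th,col in((90,(255,0,255)),(80,(0,255,255)),(100,(0,255,0))):
    t=np.radians(th)
    for y in(-18,18):
        q=proj(c,pan2w(POSE,(-30-54*np.cos(t),y,18+54*np.sin(t)))); print(th,y,q.round(1))
        if len(sys.argv)>2: cv2.circle(im,tuple(int(round(v)) for v in q),2,col,1)
for y in(-18,18): print('hinge',proj(c,pan2w(POSE,(-30,y,18))).round(1))
for x in((8,46,58),(-8,46,58),(8,-46,58),(-8,-46,58),(-46,-46,14),(-46,46,14)): print(x,proj(c,pan2w(POSE,x)).round(1))
cv2.imwrite(f'pics/{n}.png',im)
E
python3 look.py w14
```

```text
t 13.45 panel TCP [-26.9  -0.8 171.3] F panel [0.2 0.5 0.7] open 68.3 turn rem [-0.001  0.001  0.002]
theta est 91.3 r 163.4
90 -18 [286.6 229.7]
90 18 [339.  229.8]
80 -18 [286.5 216.2]
80 18 [339.2 216.3]
100 -18 [286.9 242.3]
100 18 [338.6 242.4]
hinge [290.9 211.5]
hinge [334.4 211.7]
(8, 46, 58) [373.6 273.2]
(-8, 46, 58) [374.7 253.2]
(8, -46, 58) [251.5 272.9]
(-8, -46, 58) [250.6 252.9]
(-46, -46, 14) [257.  191.4]
(-46, 46, 14) [368.4 191.8]
```

View pics/w14.png

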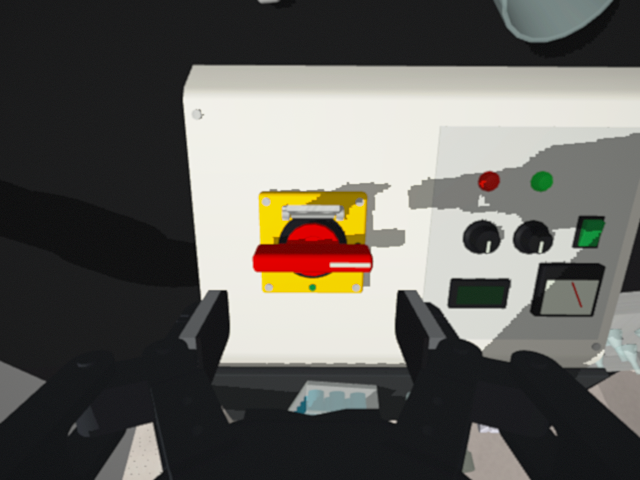

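```bash
python3 -c "
import cv2
a=cv2.imread('pics/w14.png')[180:300,240:390]; cv2.imwrite('pics/w14c.png',cv2.resize(a,None,fx=5,fy=5,interpolation=cv2.INTER_CUBIC))
"
```

```text
(no output)
```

View pics/w14c.png

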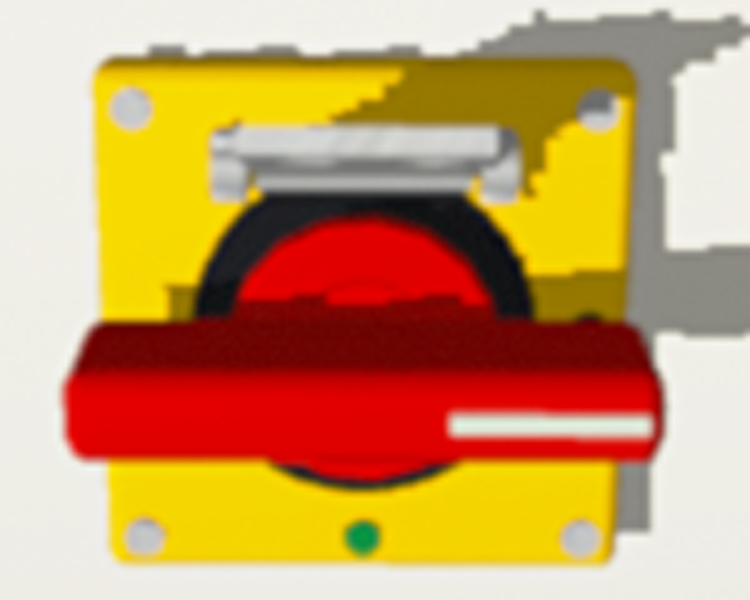

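>>> {"op": "arm_command", "data": {"rows": [[0,0,0,0.3,-20,10,0.5],[0,0,0,0.3,-20,20,1],[0,0,0,0,-9,20,1],[0,0,0,0,0,20,1],[0,0,0,0,0,20,1],[0,0,0,0,0,10,1],[0,0,0,0,0,0,1]]}}

```text
t: 14.2
eef_pos: [569.3, 30.5, 127.7]
tool_rot: [0.303, 0.951, -0.051, -0.025]
ft_force: [-0.6, 0.1, 0.7]
opening: -0.1
```

```bash
python3 look.py w15 | head -2
```

```text
t 14.2 panel TCP [-81.3  -6.6  54.1] F panel [ 0.3 -0.6  0.6] open -0.1 turn rem [0.007 0.014 0.008]
theta est 42.3 r 68.6
```

View pics/w15.png

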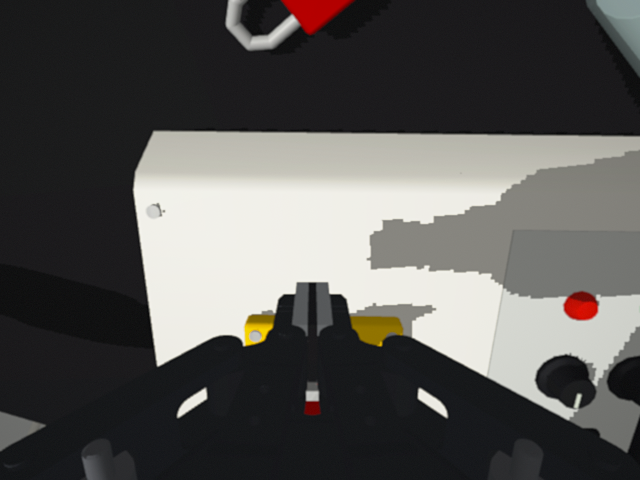

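>>> {"op": "arm_command", "data": {"rows": [[0.007,0.014,0.008,6.5,0,5,1],[0,0,0,0,0,0,1],[0,0,0,0,7,0,1],[0,0,0,0,7,0,1],[0,0,0,0,7,0,1],[0,0,0,0,5,0,1],[0,0,0,0,3,0,1],[0,0,0,0,0,0,1]]}}

```text
t: 15.05
eef_pos: [575.3, 5.1, 144.6]
tool_rot: [0.297, 0.953, -0.053, -0.013]
ft_force: [-0.5, 0.7, 0.3]
opening: 0.1
```

```bash
python3 look.py w16 | head -2
```

```text
t 15.05 panel TCP [-51.5   2.2  53.9] F panel [-0.3 -0.5  0.6] open 0.1 turn rem [-0.006 -0.008 -0.002]
theta est 65.5 r 50.4
```

View pics/w16.png

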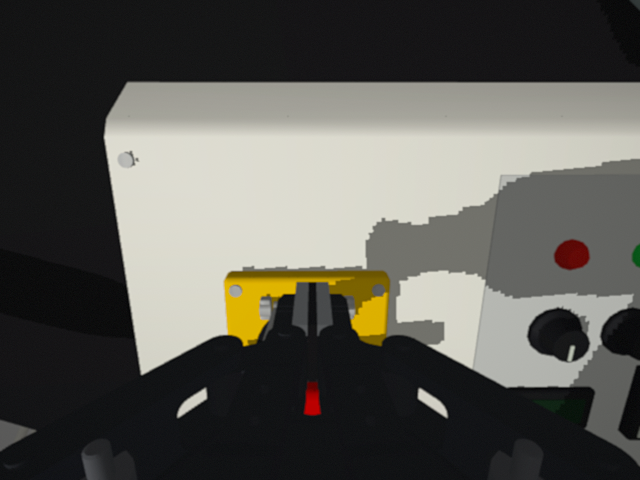

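>>> {"op": "arm_command", "data": {"rows": [[0,0,0,0,3,0,1],[0,0,0,0,3,0,1],[0,0,0,0,0,0,1]]}}

```text
t: 15.4
eef_pos: [574.8, 0.8, 147.9]
tool_rot: [0.297, 0.953, -0.052, -0.012]
ft_force: [0.1, -0.1, 0.5]
opening: -0.3
```

```bash
python3 look.py w17 | head -2
```

```text
t 15.4 panel TCP [-46.1   2.2  54.1] F panel [0.3 0.1 0.3] open -0.3 turn rem [-0.007 -0.008 -0.001]
theta est 71.3 r 48.7
```

>>> {"op": "arm_command", "data": {"rows": [[0,0,0,0,1.5,0,1],[0,0,0,0,1.5,0,1]]}}

```text
t: 15.65
eef_pos: [574.6, -1.3, 149.3]
tool_rot: [0.297, 0.953, -0.052, -0.012]
ft_force: [0.3, 1.8, -0.1]
opening: -0.1
```

```bash
python3 look.py w18 | head -2
```

```text
t 15.65 panel TCP [-43.5   2.2  54.1] F panel [-1.6  0.1  0.9] open -0.1 turn rem [-0.007 -0.008 -0.   ]
theta est 74.2 r 47.9
```

```bash
python3 -c "
import cv2
b=[cv2.resize(cv2.imread('pics/%s.png'%n)[240:400,220:400],None,fx=2.2,fy=2.2,interpolation=cv2.INTER_CUBIC) for n in('w16','w18')]
import numpy as np
cv2.imwrite('pics/cmp.png',np.clip(np.hstack(b)*1.6,0,255))
from workcell import manip
im=manip.camera('side')[:,:,::-1].copy(); cv2.imwrite('pics/s18.png',cv2.resize(im[170:260,290:410],(800,600),interpolation=cv2.INTER_CUBIC))
"
```

```text
[ WARN:0@0.083] global loadsave.cpp:1063 imwrite_ Unsupported depth image for selected encoder is fallbacked to CV_8U.
```

View pics/cmp.png

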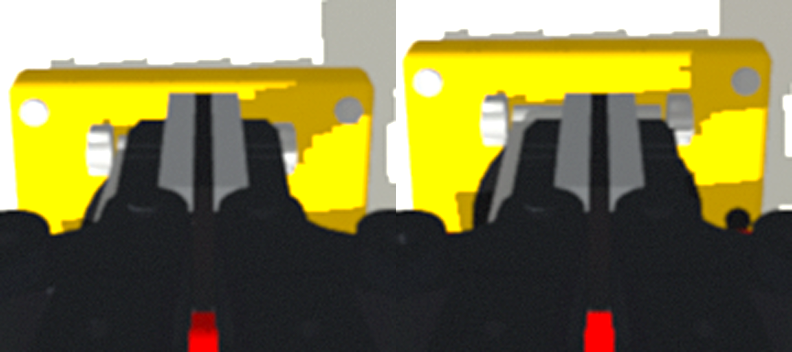

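View pics/s18.png

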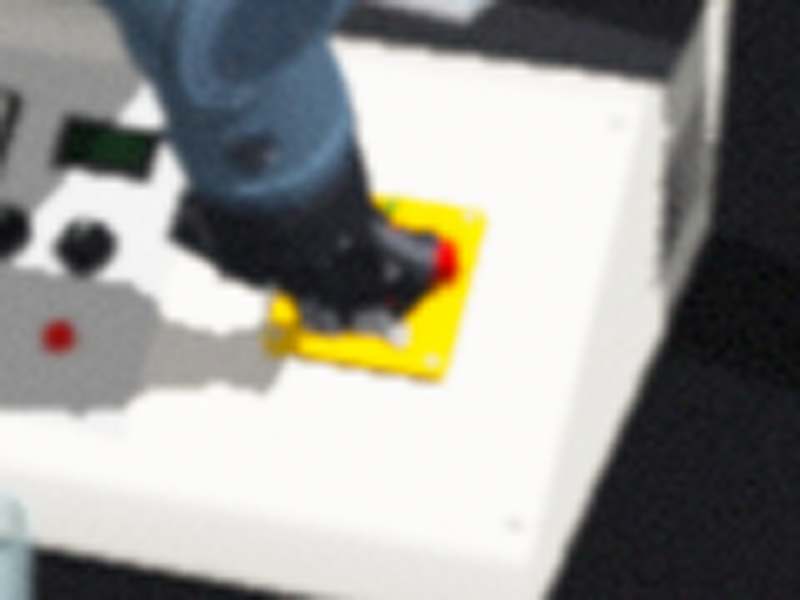

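```bash
python3 look.py w19 o; python3 -c "
import cv2
cv2.imwrite('pics/w19c.png',cv2.resize(cv2.imread('pics/w19.png')[240:400,220:400],None,fx=4,fy=3.7,interpolation=cv2.INTER_CUBIC))"
```

```text
t 15.75 panel TCP [-43.3   2.2  54. ] F panel [-0.3 -0.4  0.7] open -0.1 turn rem [-0.007 -0.008 -0.001]
theta est 74.5 r 47.8
90 -18 [260.7 352.8]
90 18 [352.1 352.3]
80 -18 [260.  330.6]
80 18 [352.6 330.1]
100 -18 [261.8 371.8]
100 18 [351.2 371.2]
hinge [273.3 292.7]
hinge [340.6 292.4]
(8, 46, 58) [406.9 405.5]
(-8, 46, 58) [409.5 376. ]
(8, -46, 58) [206.6 406.9]
(-8, -46, 58) [203.7 377.3]
(-46, -46, 14) [220.4 262.2]
(-46, 46, 14) [393.  261.6]
```

View pics/w19c.png

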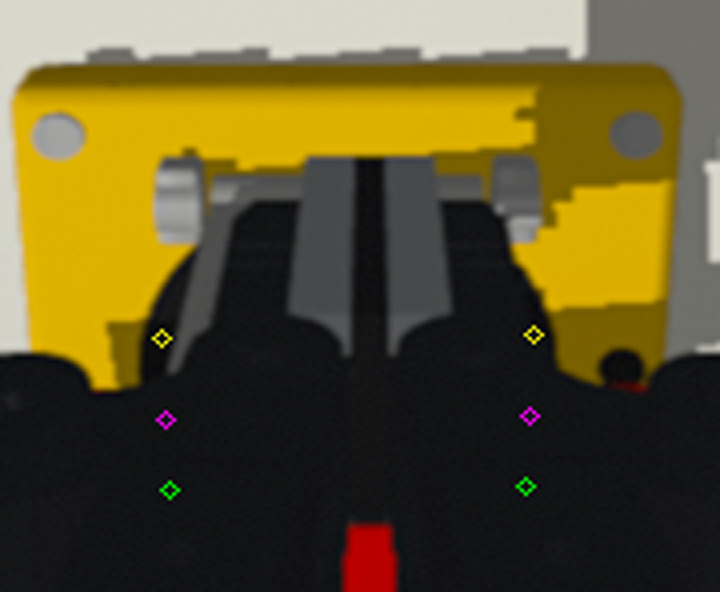

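>>> {"op": "arm_command", "data": {"rows": [[0,0,0,0,-10,0,1],[0,0,0,0,-20,0,1],[0,0,0,0,0,-40,1],[0,0,0,0,0,-45,1],[0,0,0,0,12,-40,1],[0,0,0,0,30,0,1],[0,0,0,0,0,0,1]]}}

```text
t: 16.5
eef_pos: [579.1, 68.2, 255.6]
tool_rot: [0.299, 0.953, -0.049, -0.016]
ft_force: [0.7, -1.1, -0.9]
opening: 0.4
```

```bash
python3 look.py w20; python3 -c "
import cv2
a=cv2.imread('pics/w20.png')[180:300,240:390]; cv2.imwrite('pics/w20c.png',cv2.resize(a,None,fx=5,fy=5,interpolation=cv2.INTER_CUBIC))
"
```

```text
t 16.5 panel TCP [-39.5  -1.1 181. ] F panel [ 0.3  0.8 -1.4] open 0.4 turn rem [-0.004 -0.003  0.008]
theta est 87.0 r 173.2
90 -18 [287.6 243.1]
90 18 [337.4 243.4]
80 -18 [287.5 230.3]
80 18 [337.7 230.7]
100 -18 [287.8 254.9]
100 18 [336.9 255.2]
hinge [291.3 223.7]
hinge [333.  223.9]
(8, 46, 58) [370.2 283.9]
(-8, 46, 58) [371.3 265. ]
(8, -46, 58) [253.6 283.2]
(-8, -46, 58) [252.8 264.2]
(-46, -46, 14) [258.9 204.3]
(-46, 46, 14) [365.6 205. ]
```

View pics/w20c.png

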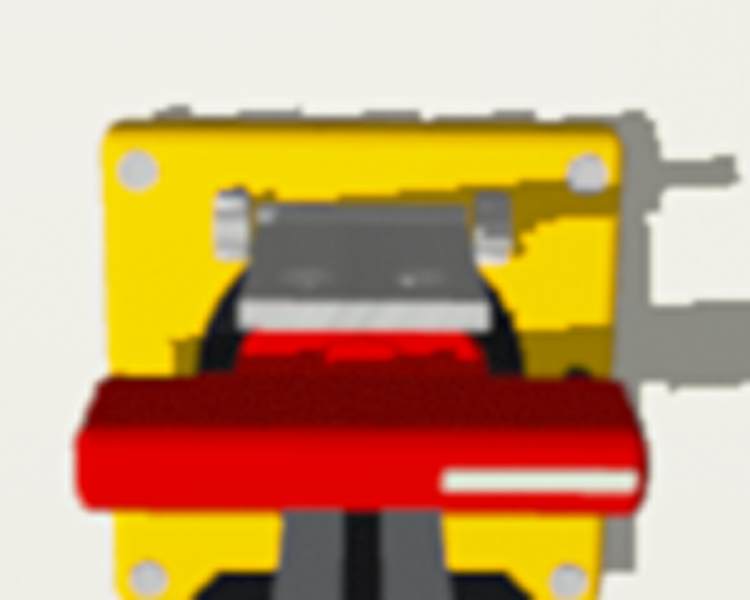

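>>> {"op": "arm_command", "data": {"rows": [[0,0,0,0,-5,-40,1],[0,0,0,0,-5,-40,1],[0,0,0,0,0,-30,0.5],[0,0,0,0,0,0,0.5],[0,0,0,0,0,0,0.5]]}}

```text
t: 17.05
eef_pos: [583.5, 148.1, 333.1]
tool_rot: [0.299, 0.953, -0.044, -0.022]
ft_force: [-0.2, 0.8, -0.7]
opening: 41.8
```

```bash
python3 look.py w21; python3 -c "
import cv2
from workcell import manip
for n in('scene','side'): cv2.imwrite('pics/%s21.png'%n,manip.camera(n)[:,:,::-1])
a=cv2.imread('pics/scene21.png')[150:300,190:390]; cv2.imwrite('pics/sc21c.png',cv2.resize(a,None,fx=4,fy=4,interpolation=cv2.INTER_CUBIC))
a=cv2.imread('pics/side21.png')[150:300,240:440]; cv2.imwrite('pics/si21c.png',cv2.resize(a,None,fx=4,fy=4,interpolation=cv2.INTER_CUBIC))
a=cv2.imread('pics/w21.png')[180:300,240:390]; cv2.imwrite('pics/w21c.png',cv2.resize(a,None,fx=5,fy=5,interpolation=cv2.INTER_CUBIC))
"
```

```text
t 17.05 panel TCP [-60.5  -5.5 290.4] F panel [-1.  -0.3 -0.1] open 41.8 turn rem [-0.003  0.004  0.021]
theta est 83.9 r 284.0
90 -18 [299.6 229. ]
90 18 [334.7 229.7]
80 -18 [299.8 219.9]
80 18 [335.1 220.7]
100 -18 [299.5 237.5]
100 18 [334.3 238.2]
hinge [301.3 216.3]
hinge [332.1 216.9]
(8, 46, 58) [358.3 260.2]
(-8, 46, 58) [359.2 246.3]
(8, -46, 58) [274.  258.4]
(-8, -46, 58) [273.9 244.5]
(-46, -46, 14) [277.5 201.6]
(-46, 46, 14) [356.5 203.3]
```

View pics/sc21c.png

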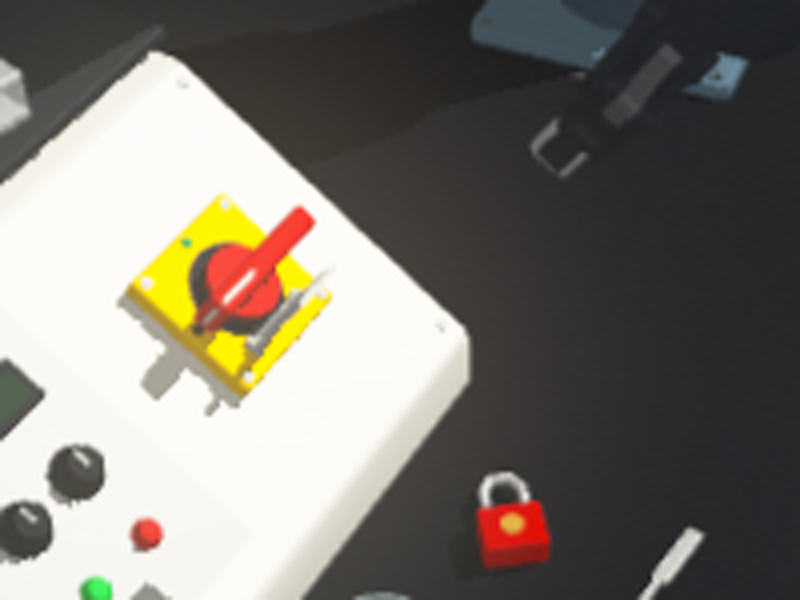

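View pics/si21c.png

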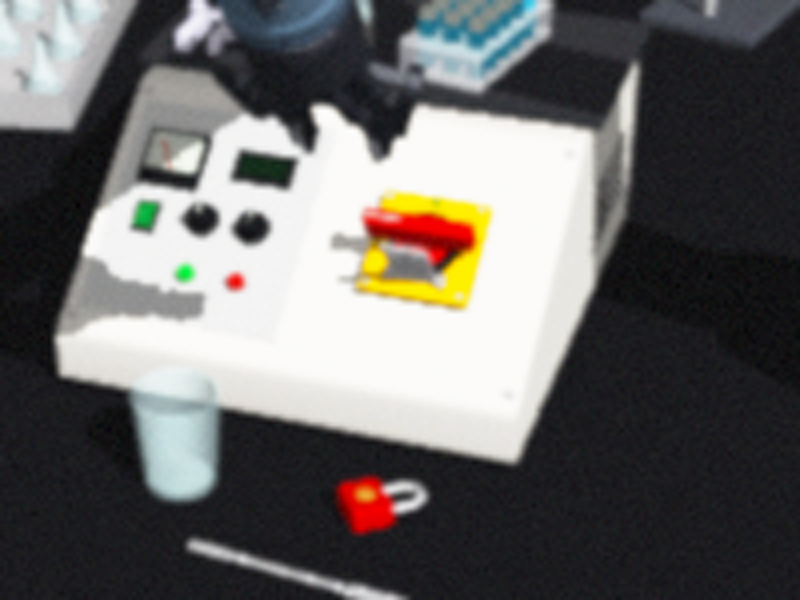

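View pics/w21c.png

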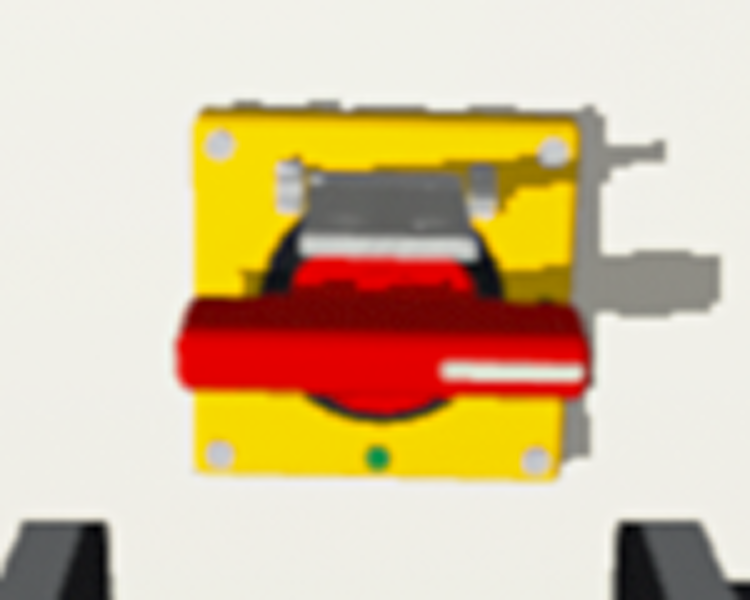

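```bash
python3 -c "
from workcell import manip
print(manip.sign_off())"
```

```text
the job is handed in; nothing more can be done
None
```

The isolator is at OFF with its handle sprung back out, and the lockout hasp stands straight out from the panel. I handed the job in at about 17 s of the 53 s allowed.

- **Isolator:** I gripped the red handle, pushed it in to its stop (about 6 mm, 15 N), turned it a quarter turn anticlockwise and let it spring out before releasing. The last wrist picture shows the bar parallel to the plate edge with the pointer to the left. That the handle is fully out rests on the tool's position and the force reading at release, plus a rough match in the pictures.
- **Hasp:** My first try, pinching and swinging it, fell short. The arm's position suggested about 88°, but the camera showed about 75° after I let go. I then pushed it the rest of the way with closed fingers. In the last two wrist views its free end is within 0.5 pixel of where 90° should appear, so I put it within about 1.5° of straight out.
- **Rest of the bench:** The gripper was well clear of everything when I handed in. The padlock, beaker, spatula and deck rack looked undisturbed in the final close-up pictures. I did not re-check the vial rack, vial box and bottle or view the jar clearly, but the arm never worked near them.

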